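Load the weld jig and key the laser on

TASK

Set the steel foot bracket down over the two locating pins of the weld jig until its plate lies flush on the jig. Then take the laser's key, the one with the rectangular bow, out of the key rack, push it fully home into the key switch on the sloped control station and turn it clockwise to its stop, and leave it in the switch at on. Leave the other two keys standing in the rack and the tube offcut where it lies.

Things in the scene. Friction and masses are not known exactly. Their poses are not given: they have to be found in the camera images.
- bracket: Loose steel foot bracket, 0.5 to 0.8 kg, flat on the table. Plate 160 (x) x 64 (y) x 6 mm with two 12 mm through holes at x = +58 and -58 mm on its centre line. An upright lug 56 long (x) x 10 thick (y) stands on its middle, z = 6 to 51 mm: grip it across the 10 mm. Origin at the centre of the plate's underside, z up. Fits the jig either way round.
- jig_seat (a point): Centre of the top face of the fixed weld jig, an aluminium base 230 (x) x 100 (y) mm, 18 mm above the table. x along the line of the pins, z up. Steel locating pins, 10 mm thick, stand 20 mm above the face at x = +58 and -58 mm, the top 6 mm tapering to 4 mm. An open toggle clamp, to 75 mm above the face, stands at the +x end, from x = 85 mm outward.
- laser_key: The laser's key, 0.1 kg, upright in a rack pocket. Black rectangular bow 40 wide (x) x 12 thick (y), z = 4 to 50 mm; steel collar 26 mm across, z = 0 to 4; round stem 6 mm, z = 0 to -10; flat blade 20 wide (x) x 6 thick (y), z = -10 to -31, the last 3 mm tapering to 19 x 5.2. Origin on its axis under the collar, z towards the bow. Fits the switch either way round.
- panel: Sloped panel (30 deg from level, facing the middle of the table) of the fixed control station. z straight out of it, x up the slope. Its key switch: steel bezel 56 x 72 mm with a slot 21.5 long (x) x 7.5 wide (y); insert along -z. Origin on the bezel's face, where the slot is drawn; its cut-out is oblong, so the true slot lies up to 6 mm off to +y or -y: see or feel for it.
- station: The control station, a sloped grey steel box 240 (y) x 180 (x) mm, 60 mm high in front and 135 behind; origin at the centre of its underside, front to -x. On its panel the lamps and buttons are under 10 mm tall; the red emergency stop, 115 mm from the key switch to +y, is 40 mm tall.
- laser_switch (a joint): Turn of the lock, rad: 0 off (at the start), clockwise facing the panel to its stop at 1.05 = on; 0.08 N m, stays as left, 0.15 play. The 8 mm face plate is fixed: the key turns only with its collar under 2 mm from the face, held down against a spring (last 6 mm, 4 to 6.5 N). Turned, it is caught under the plate; let go, it rises 2 mm and stays.
- rack: Fixed wooden key rack, a block 240 (x) x 60 (y) x 40 mm; origin at the centre of its underside. Pockets 24 (x) x 10 (y), 36 mm deep, at x = -80, 0 and +80 mm; each key rests on its collar in one, bow's width along x, with 2 mm play.
- round_key: Another machine's key with a round disc bow 44 mm across, 12 mm thick, top at 51 mm, standing in the rack; origin at its collar's underside. Leave it.
- tee_key: Another machine's key with a T-shaped bow, bar 62 mm long and 14 mm thick, top at 49 mm, standing in the rack; origin at its collar's underside. Leave it.
- tube: Loose offcut of square steel tube, 130 x 30 x 30 mm, lying between the bracket and the jig; origin under its centre. Bystander.
Mind the look-alikes: they are no part of the job. What is shaped like the bracket but blue is not meant. Leave any pink look-alike of the laser_key alone.

How it is judged:
On the way, in this order (a step that is already met when the one before it is completed fails the run):
1. the bracket lies flush on the jig, over both pins, while the laser is still off (z of bracket in the frame of jig_seat below 0.002 m and horizontal distance between bracket and jig_seat below 0.003 m and angle between the z axis of bracket and the z axis of jig_seat, either way round below 0.03 rad and value of joint laser_switch below 0.2 rad), for 0.2 s.
2. the laser's key is pushed home in the key switch, its collar within 3 mm of the face (z of laser_key in the frame of panel between -0.003 and 0.003 m and x of laser_key in the frame of panel between -0.004 and 0.004 m and y of laser_key in the frame of panel between -0.01 and 0.01 m and angle between the z axis of laser_key and the z axis of panel, either way round below 0.1 rad), for 0.05 s.
At the end, for the whole second after the job is handed in: Bracket on the jig: underside within 2 mm of its face, centred to 3 mm, level to 0.03 rad. Laser key in the switch: collar within 5 mm of the face, square to the panel to 0.1 rad, switch beyond 0.92 rad. Both at rest. Other two keys upright in the rack within 15 mm of their start (z of bracket in the frame of jig_seat below 0.002 m and horizontal distance between bracket and jig_seat below 0.003 m and angle between the z axis of bracket and the z axis of jig_seat, either way round below 0.03 rad and z of laser_key in the frame of panel between -0.003 and 0.005 m and x of laser_key in the frame of panel between -0.004 and 0.004 m and y of laser_key in the frame of panel between -0.01 and 0.01 m and angle between the z axis of laser_key and the z axis of panel, either way round below 0.1 rad and value of joint laser_switch above 0.92 rad and linear speed of each of laser_key, bracket below 0.02 m/s and distance of each of round_key, tee_key from where it was at the start of the episode below 0.015 m and angle between each of round_key, tee_key's own z axis and vertical below 0.3 rad); the robot touches nothing.
It fails at once if another key is pulled out or knocked over (distance of any of round_key, tee_key from where it was at the start of the episode above 0.03 m or angle between any of round_key, tee_key's own z axis and vertical above 0.5 rad).
It fails at once if the tube offcut is shifted by more than 30 mm (distance of tube from where it was at the start of the episode above 0.03 m).
It also fails if it takes over 72 s, if anything falls off the work surface, if the arm or the gripper's body presses on something with over 40 N, if the wrist force passes 120 N, or if a joint passes its speed limit or range.

ROBOT

A 7-joint arm with a two-finger parallel gripper is mounted at the origin on the work surface. World frame = base frame: x ahead of the robot, y to its left, z up, the work surface at z = 0. Lengths are in m, angles in rad, forces in N, time in s.
With the tool pointing down it reaches from about 0.425 to 0.875 m from the base axis. Payload 4.7 kg.
Tool frame: the origin (TCP) lies at the very end of the fingers, on their centre line; the grasp point (between the pads) lies 19 mm behind it; z points along the fingers, y is the line along which they close (so a half turn about z gives the same grasp; the last joint's range is limited). The gripper opens to 87 mm and grips with 3 to 60 N. Pads are 19 mm wide; open, the fingers measure 117 mm over their backs; the gripper's body (75 mm by 190 mm) begins 51 mm behind the grasp point.
Start: joints at [-1.131, 0.321, -0.07, 1.45, 0.023, 1.371, -0.057], TCP at [0.269, 0.592, 0.223] pointing down, gripper open.
Joint ranges: [-2.86, 2.86], [-0.3, 2.09], [-1.38, 1.24], [0.06, 2.45], [-1.56, 4.7], [0.09, 2.05], [-2.69, 2.69]. Speed limits (rad/s): [2.57, 2.57, 3.14, 3.14, 3.14, 3.14, 3.14].

INTERFACE

Orientations are given as a rotation vector (axis times angle).
In Python, from bench import ctrl, vision gives the robot as it stands.
- The arm moves only by the tool jog_arm, never from a script. Its argument "increments" is a list of rows, each an object of numbers: "tx", "ty", "tz": the shift along the tool's x, y, z in mm; "wx", "wy", "wz": the turn, a rotation vector about the tool's x, y, z in rad; "gripper": the opening, from 0 (shut) to 1 (fully open). In form: [{"tx": .., "ty": .., "tz": .., "wx": .., "wy": .., "wz": .., "gripper": ..}, ...]. A call has exactly 5 rows; each row is the pose to reach, as a shift and turn from the pose commanded when the call began, along the tool's axes at that moment; what a row does not reach only later rows make up. A row lasts 1/12 s, in which the tool goes at most 41.7 mm and 7.16 degrees, less where a joint would pass 70% of its speed; a pose out of reach is approached as far as the arm can. A call with a gripper value outside its range is refused whole. The fingers move at their own pace and stop on an object; "grip_force" is the grip in N (left out, the last holds). Time passes only in rows, so rows that repeat a pose let the fingers close, or fill a call up. It gives the time, the measured TCP pose, the force, the opening and the grip force at its end, in the units of the state.
- ctrl.get_state(): the state, without advancing time (a new reading comes with each control period).
- vision.get_image(name): name is "scene" or "top" or "wrist"; returns a dict with "color" (420x560x3 uint8, blue, green, red), "fx", "fy", "cx", "cy" (pixels), "extrinsics" (4x4, takes a point from world to camera coordinates). Camera axes: x right, y down, z forward; pixel columns grow to the right and rows downward; lengths in m; the calibration is good to about 2 mm. A picture is of the moment at which its call begins. There is no depth.
- ctrl.close_job(): hands the job in; it is judged then, once.
Trained networks look in the newest picture that a camera, given by its name, has taken for a name from the list of things; names that differ only in an ending like _2 or _b are one class to them, and where a whole thing is asked for, a point or a joint stands for the part that bears it (a point fixed in the world has none). Each returns a list of dicts, best first, with "conf" (0 to 1); they miss things now and then, are a little off and sometimes report something else, mostly with a low value. They report only what shows in the picture. A call takes as long as a camera call. They do not tell look-alikes from the thing itself.
- vision.spot_in(camera, thing): "bbox" ([left, top, right, bottom] in pixels, round what is visible of it).
The state is a dict: "time": time; "joint_positions": joint angles; "qd": joint speeds; "joint_torque": joint torques, N m; "position": TCP position; "tool_rot": TCP orientation; "ft_force": force on the tool from outside, world axes, zero at the start; "torque": the same for the moment, N m; "grip_width": opening from 0.0 (shut) to 1.0 (fully open); "grip_force": force on a finger pad.
Only numpy, scipy, OpenCV 4.12 (cv2) and the standard library are available. Lean on these libraries where they do the work, as an engineer would, in place of code of your own. Each camera call takes 0.05 s, during which the arm holds its last target. There are 200 camera calls.

## Working session

There is one attempt and no reset: what is moved stays moved. The work goes in short steps, Python scripts to look and compute and a tool call to move; the robot and the scene stay as the last step left them, time stands still between calls to the robot, and variables do not carry over. Pictures are saved under pics/ and viewed, at most 10 in all, crops included, and the job is handed in when it is done.

Besides the shell and the picture viewer there is one more tool, called after "Emit:" by a JSON object that holds its "fn" and its "kwargs". jog_arm: Moves the arm, as the interface text tells. Its arguments: {"type":"object","properties":{"increments":{"type":"array"},"grip_force":{"type":"number"}},"required":["increments"]}

```bash
ls; mkdir -p pics; cat > h.py <<'E'
import numpy as np, cv2
from scipy.spatial.transform import Rotation as R
from bench import ctrl, vision
def save(name,im): cv2.imwrite('pics/'+name+'.png',im)
def P(im):
    K=np.array([[im['fx'],0,im['cx']],[0,im['fy'],im['cy']],[0,0,1]]);return K@np.array(im['extrinsics'])[:3]
def proj(im,X):
    q=P(im)@np.append(X,1);return q[:2]/q[2]
def ray(im,uv,z):
    # point on plane of height z
    E=np.array(im['extrinsics']);d=np.array([(uv[0]-im['cx'])/im['fx'],(uv[1]-im['cy'])/im['fy'],1])
    c=-E[:3,:3].T@E[:3,3];w=E[:3,:3].T@d;return c+w*(z-c[2])/w[2]
def tri(obs):
    A=[]
    for im,uv in obs:
        p=P(im);A+= [uv[0]*p[2]-p[0],uv[1]*p[2]-p[1]]
    X=np.linalg.svd(np.array(A))[2][-1];return X[:3]/X[3]
def delta(pos,Rt):
    s=ctrl.get_state();T=R.from_rotvec(s['tool_rot'])
    print('t',s['time'],'shift mm',np.round(T.inv().apply(np.array(pos)-s['position'])*1e3,1),'rot',np.round((T.inv()*Rt).as_rotvec(),4))
E
python3 - <<'E'
from h import *
a=vision.get_image('top');b=vision.get_image('scene')
save('top',a['color']);save('scene',b['color'])
for c in('top','scene'):
  for n in['bracket','jig_seat','laser_key','panel','rack','round_key','tee_key','tube','station']:
    print(c,n,[(np.round(d['bbox']).astype(int).tolist(),round(d['conf'],2)) for d in vision.spot_in(c,n)][:4])
print(ctrl.get_state());print(a['extrinsics'],b['extrinsics'],a['fx'])
E
```

```text
pics
top bracket [([260, 204, 320, 242], 0.81), ([125, 266, 184, 313], 0.7)]
top jig_seat [([371, 159, 443, 256], 0.82)]
top laser_key [([324, 144, 341, 156], 0.62), ([359, 138, 375, 150], 0.48)]
top panel [([124, 184, 138, 200], 0.65)]
top rack [([269, 139, 345, 170], 0.7)]
top round_key [([123, 182, 140, 201], 0.67)]
top tee_key [([297, 147, 316, 155], 0.42)]
top tube [([337, 203, 356, 245], 0.68)]
top station [([102, 122, 219, 232], 0.58)]
scene bracket [([251, 213, 310, 246], 0.78), ([355, 155, 406, 179], 0.59)]
scene jig_seat [([98, 225, 189, 302], 0.66)]
scene laser_key [([240, 271, 255, 291], 0.7), ([200, 289, 215, 319], 0.69)]
scene panel []
scene rack [([231, 264, 340, 313], 0.64)]
scene round_key [([309, 253, 332, 272], 0.77)]
scene tee_key [([379, 172, 473, 275], 0.7)]
scene tube [([270, 263, 299, 286], 0.73), ([211, 214, 226, 258], 0.62)]
scene station [([382, 172, 475, 273], 0.77)]
{'time': 1.0, 'joint_positions': array([-1.13092635,  0.32099474, -0.07010766,  1.45048342,  0.02259637,
        1.37076941, -0.05689033]), 'qd': array([ 0.00102557,  0.00054272,  0.00112224, 
[... 236 characters left out ...]
49685, 0.59199648, 0.22259835]), 'tool_rot': array([6.63690928e-01, 3.07062291e+00, 1.91625082e-04]), 'ft_force': array([-0.27660645,  0.02478204,  0.39337867]), 'torque': array([ 0.02411422,  0.01536869, -0.00339778]), 'grip_force': 0.0, 'grip_width': 0.9997011589523381}
[[ 0.00440622 -0.99998707 -0.00253885  0.02666165]
 [-0.99051772 -0.00401584 -0.13732632  0.48022147]
 [ 0.13731435  0.00311987 -0.99052261  1.09823921]
 [ 0.          0.          0.          1.        ]] [[ 0.27199108  0.9622537   0.00941623 -0.12871593]
 [ 0.6121813  -0.16547313 -0.77320935 -0.21374869]
 [-0.74246543  0.21607049 -0.63408093  1.39770392]
 [ 0.          0.          0.          1.        ]] 391.1112043723744
```

View both.

```bash
python3 - <<'E'
import cv2
a=cv2.imread('pics/top.png');b=cv2.imread('pics/scene.png')
cv2.imwrite('pics/topc.png',cv2.resize(a[110:330,90:460],(800,476),interpolation=cv2.INTER_CUBIC))
cv2.imwrite('pics/scenec.png',cv2.resize(b[140:340,80:490],(800,390),interpolation=cv2.INTER_CUBIC))
E
```

```text
(no output)
```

View pics/topc.png

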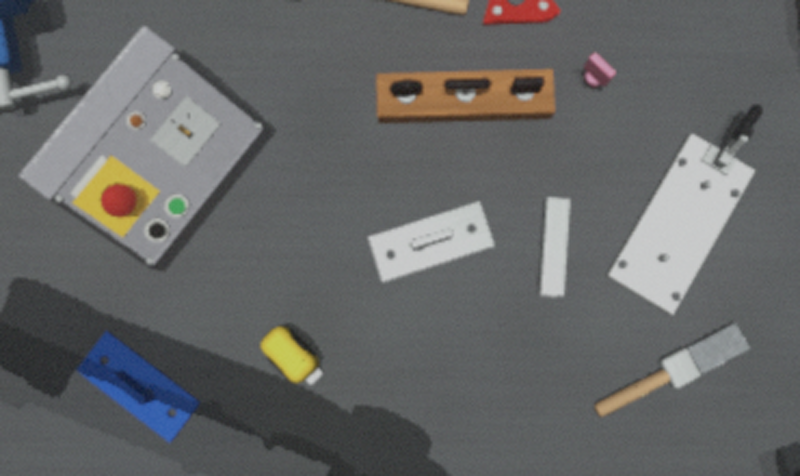

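View pics/scenec.png

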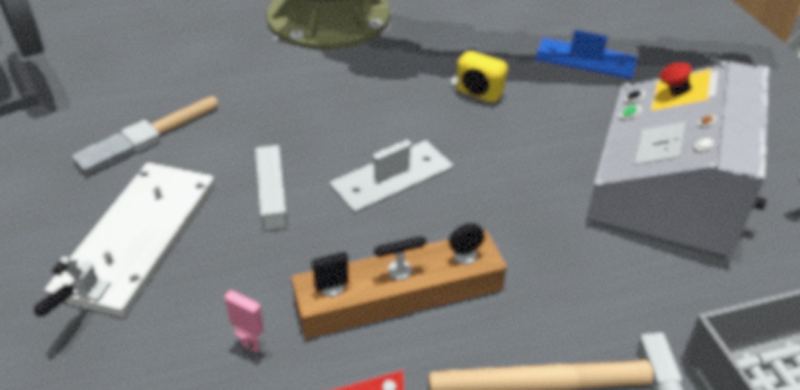

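The top crop shows the steel bracket at (432,240), with the blue look-alike at (137,385), and the jig at (682,225). In the rack, left to right: round disc (406,88), T bar (466,86) and rectangular bow (527,86).

Candidates for the key: black rectangular bow in the rack (scene crop 330,272) and a pink one lying loose (245,318). The black one fits, since it stands in the rack and has a rectangular bow. I'll confirm with a crop before grasping.

```bash
cat > est.py <<'E'
from h import *
a=vision.get_image('top')
g=cv2.cvtColor(a['color'],cv2.COLOR_BGR2GRAY)
def rect(box,thr,z):
    l,t,r,b=box;m=np.zeros_like(g);m[t:b,l:r]=(g[t:b,l:r]>thr)*255
    cs=cv2.findContours(m,cv2.RETR_EXTERNAL,cv2.CHAIN_APPROX_NONE)[0];c=max(cs,key=cv2.contourArea)
    W=np.array([ray(a,p,z)[:2] for p in c[:,0]],np.float32)*1000
    return cv2.minAreaRect(W)
print('bracket',rect((255,198,325,248),150,.006))
print('tube',rect((332,196,360,250),150,.030))
print('jig',rect((365,160,446,260),150,.018))
w=vision.get_image('wrist')
E=np.array(w['extrinsics']);s=ctrl.get_state()
T=R.from_rotvec(s['tool_rot']).as_matrix()
print('cam in tool: pos',T.T@(-E[:3,:3].T@E[:3,3]-s['position']),'axes',np.round(T.T@E[:3,:3].T,3),w['fx'])
f=90+np.array([406,466,527,185,120])/2.162;h=110+np.array([88,86,86,130,200])/2.162
for n,u,v,z in zip(['round','tee','laser','slot','estop'],f,h,[.09,.089,.09,.1,.12]): print(n,ray(a,(u,v),z)*1e3)
b=vision.get_image('scene')
for n,pt,ps in [('laser',(527,86),(330,272)),('tee',(466,86),(400,246)),('round',(406,88),(466,240)),('slot',(185,130),(661,143)),('pinA',(704,185),(108,260)),('pinB',(662,258),(157,192)),('estop',(120,198),(676,70))]:
    print(n,tri([(a,(90+pt[0]/2.162,110+pt[1]/2.162)),(b,(80+ps[0]/1.951,140+ps[1]/1.951))])*1e3)
E
python3 est.py
```

```text
bracket ((444.0276184082031, -2.7892227172851562), (64.98091888427734, 160.55401611328125), 18.107873916625977)
tube ((435.49713134765625, -168.39779663085938), (30.913578033447266, 131.31973266601562), 85.10475158691406)
jig ((470.3669128417969, -342.872802734375), (99.6169662475586, 230.4989776611328), 58.532596588134766)
cam in tool: pos [ 0.06544847 -0.00024898 -0.16256509] axes [[-0.001 -0.971 -0.241]
 [ 1.    -0.001  0.001]
 [-0.001 -0.241  0.971]] 362.54960073310883
round [633.63670977  30.38665044  90.        ]
tee [636.88722413 -47.46362744  89.        ]
laser [ 636.88366781 -126.45662531   90.        ]
slot [574.47359939 312.103214   100.        ]
estop [480.79001267 383.57637802 120.        ]
laser [ 644.71087459 -129.40695349   63.93440992]
tee [640.32641401 -47.70356157  77.78541127]
round [640.91152221  31.14139539  65.69514838]
slot [575.80195592 314.02637529  96.47359451]
pinA [ 519.66790104 -374.42801898   20.1433123 ]
pinB [ 419.70100044 -312.88416986   24.27077213]
estop [482.2954206  381.01690746 133.96986114]
```

```bash
cat >> h.py <<'E'
def down(phi):
    p=np.radians(phi);c,s=np.cos(p),np.sin(p)
    return R.from_matrix(np.array([[-s,c,0],[c,s,0],[0,0,-1]]).T)
E
python3 - <<'E'
from h import *
delta([.44,.25,.2],down(35)); delta([.444,-.003,.14],down(18.1))
E
```

```text
t 1.15 shift mm [-297.4 -240.6   22.6] rot [ 1.000e-04 -0.000e+00  5.342e-01]
t 1.15 shift mm [-405.6 -469.4   82.6] rot [ 1.000e-04 -0.000e+00  8.291e-01]
```

Emit:
{"fn": "jog_arm", "kwargs": {"increments": [{"tx": -30, "ty": -24, "tz": 2, "wz": 0.05}, {"tx": -60, "ty": -48, "tz": 5, "wz": 0.12}, {"tx": -90, "ty": -73, "tz": 7, "wz": 0.2}, {"tx": -120, "ty": -98, "tz": 10, "wz": 0.28}, {"tx": -150, "ty": -123, "tz": 12, "wz": 0.36}]}}

```text
validation failed for argument at $.in...
```

```bash
python3 - <<'E'
from h import *
delta([.44,.25,.2],down(35)); delta([.444,-.003,.14],down(18.1))
E
```

```text
t 1.15 shift mm [-297.4 -240.6   22.6] rot [ 1.000e-04 -0.000e+00  5.342e-01]
t 1.15 shift mm [-405.6 -469.4   82.6] rot [ 1.000e-04 -0.000e+00  8.291e-01]
```

Emit:
{"fn": "jog_arm", "kwargs": {"increments": [{"tx": -30, "ty": -24, "tz": 2, "wx": 0, "wy": 0, "wz": 0.05, "gripper": 1}, {"tx": -60, "ty": -48, "tz": 5, "wx": 0, "wy": 0, "wz": 0.12, "gripper": 1}, {"tx": -90, "ty": -73, "tz": 7, "wx": 0, "wy": 0, "wz": 0.2, "gripper": 1}, {"tx": -120, "ty": -98, "tz": 10, "wx": 0, "wy": 0, "wz": 0.28, "gripper": 1}, {"tx": -150, "ty": -123, "tz": 12, "wx": 0, "wy": 0, "wz": 0.36, "gripper": 1}]}}

```text
time: 1.57
position: [0.3549, 0.4162, 0.2104]
tool_rot: [1.208, 2.9, 0.0]
ft_force: [0.8, -0.4, -0.1]
grip_width: 1.001
grip_force: 0.0
```

```bash
python3 - <<'E'
from h import *
delta([.44,.25,.2],down(35)); delta([.444,-.003,.14],down(18.1))
E
```

```text
t 1.5667 shift mm [-178.   -56.6   10.4] rot [ 3.000e-04 -1.000e-04  1.704e-01]
t 1.5667 shift mm [-360.4 -231.9   70.4] rot [ 2.000e-04 -1.000e-04  4.653e-01]
```

Emit:
{"fn": "jog_arm", "kwargs": {"increments": [{"tx": -36, "ty": -18, "tz": 3, "wx": 0, "wy": 0, "wz": 0.05, "gripper": 1}, {"tx": -72, "ty": -36, "tz": 6, "wx": 0, "wy": 0, "wz": 0.1, "gripper": 1}, {"tx": -108, "ty": -54, "tz": 10, "wx": 0, "wy": 0, "wz": 0.15, "gripper": 1}, {"tx": -144, "ty": -75, "tz": 15, "wx": 0, "wy": 0, "wz": 0.2, "gripper": 1}, {"tx": -180, "ty": -96, "tz": 20, "wx": 0, "wy": 0, "wz": 0.25, "gripper": 1}]}}

```text
time: 1.98
position: [0.4139, 0.2216, 0.1908]
tool_rot: [1.558, 2.728, 0.002]
ft_force: [1.8, -0.2, 0.0]
grip_width: 1.002
grip_force: 0.0
```

```bash
python3 - <<'E'
from h import *
delta([.444,-.003,.14],down(18.1))
E
```

```text
t 1.9833 shift mm [-208.8  -88.2   50.6] rot [ 0.0012 -0.0005  0.2168]
```

Emit:
{"fn": "jog_arm", "kwargs": {"increments": [{"tx": -38, "ty": -16, "tz": 9, "wx": 0, "wy": 0, "wz": 0.05, "gripper": 1}, {"tx": -76, "ty": -32, "tz": 18, "wx": 0, "wy": 0, "wz": 0.1, "gripper": 1}, {"tx": -114, "ty": -48, "tz": 27, "wx": 0, "wy": 0, "wz": 0.15, "gripper": 1}, {"tx": -152, "ty": -64, "tz": 36, "wx": 0, "wy": 0, "wz": 0.21, "gripper": 1}, {"tx": -188, "ty": -80, "tz": 45, "wx": 0, "wy": 0, "wz": 0.21, "gripper": 1}]}}

```text
time: 2.4
position: [0.4406, 0.0199, 0.1459]
tool_rot: [1.835, 2.549, 0.003]
ft_force: [0.8, 0.5, 0.0]
grip_width: 1.002
grip_force: 0.0
```

Emit:
{"fn": "jog_arm", "kwargs": {"increments": [{"tx": -10, "ty": -4, "tz": 0, "wx": 0, "wy": 0, "wz": 0, "gripper": 1}, {"tx": -10, "ty": -4, "tz": 0, "wx": 0, "wy": 0, "wz": 0, "gripper": 1}, {"tx": -10, "ty": -4, "tz": 0, "wx": 0, "wy": 0, "wz": 0, "gripper": 1}, {"tx": -10, "ty": -4, "tz": 0, "wx": 0, "wy": 0, "wz": 0, "gripper": 1}, {"tx": -10, "ty": -4, "tz": 0, "wx": 0, "wy": 0, "wz": 0, "gripper": 1}]}}

```text
time: 2.82
position: [0.44, 0.0128, 0.1461]
tool_rot: [1.829, 2.554, 0.001]
ft_force: [-0.2, -0.6, 0.3]
grip_width: 0.997
grip_force: 0.0
```

```bash
python3 - <<'E'
from h import *
delta([.444,-.003,.14],down(18.1))
w=vision.get_image('wrist');save('w1',w['color'])
print([ (d['bbox'],d['conf']) for d in vision.spot_in('wrist','bracket')])
# predicted pixels of model
c=np.array([.4440,-.0028]);a=np.radians(-71.9);e=np.array([np.cos(a),np.sin(a)])
for x in(-.058,.058): print(proj(w,[*(c+e*x),.006]))
E
```

```text
t 2.8167 shift mm [-16.3  -1.4   6.1] rot [ 0.0008 -0.0002  0.0122]
[([425.7, 198.0, 559.2, 419.5], 0.75), ([238.3, 123.9, 317.4, 302.8], 0.74)]
[274.29111685 148.45801687]
[272.86630526 278.36779367]
```

View pics/w1.png

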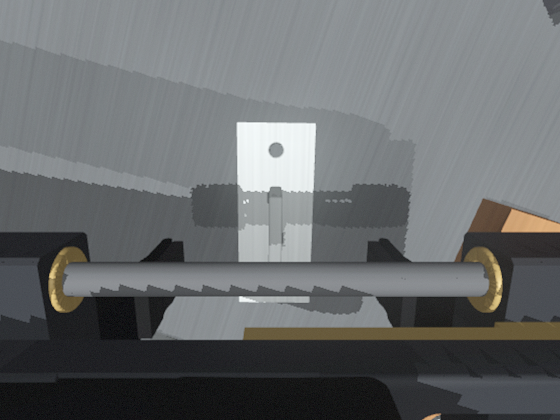

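The wrist view shows the steel bracket upright in the frame: hole at (276,150) against (274,148.5) predicted, and the lug at u≈275. The estimate is good to about 1.5 mm, so I'm going down on it.

```bash
python3 - <<'E'
from h import *
delta([.446,-.0035,.018],down(18.5))
E
```

```text
t 2.9167 shift mm [-17.    0.6 128. ] rot [0.0004 0.     0.0049]
```

Emit:
{"fn": "jog_arm", "kwargs": {"increments": [{"tx": -10, "ty": 0.6, "tz": 25, "wx": 0, "wy": 0, "wz": 0.005, "gripper": 0.4}, {"tx": -17, "ty": 0.6, "tz": 60, "wx": 0, "wy": 0, "wz": 0.005, "gripper": 0.4}, {"tx": -17, "ty": 0.6, "tz": 95, "wx": 0, "wy": 0, "wz": 0.005, "gripper": 0.4}, {"tx": -17, "ty": 0.6, "tz": 120, "wx": 0, "wy": 0, "wz": 0.005, "gripper": 0.4}, {"tx": -17, "ty": 0.6, "tz": 128, "wx": 0, "wy": 0, "wz": 0.005, "gripper": 0.4}]}}

```text
time: 3.33
position: [0.4427, -0.0045, 0.0144]
tool_rot: [-1.835, -2.545, 0.008]
ft_force: [-1.4, -0.0, -0.5]
grip_width: 0.706
grip_force: 0.0
```

Emit:
{"fn": "jog_arm", "kwargs": {"increments": [{"tx": 0, "ty": 0, "tz": 0, "wx": 0, "wy": 0, "wz": 0, "gripper": 0}, {"tx": 0, "ty": 0, "tz": 0, "wx": 0, "wy": 0, "wz": 0, "gripper": 0}, {"tx": 0, "ty": 0, "tz": 0, "wx": 0, "wy": 0, "wz": 0, "gripper": 0}, {"tx": 0, "ty": 0, "tz": 0, "wx": 0, "wy": 0, "wz": 0, "gripper": 0}, {"tx": 0, "ty": 0, "tz": 0, "wx": 0, "wy": 0, "wz": 0, "gripper": 0}], "grip_force": 45}}

```text
time: 3.75
position: [0.4471, -0.0046, 0.0192]
tool_rot: [1.838, 2.546, 0.004]
ft_force: [0.3, 0.1, 0.1]
grip_width: 0.323
grip_force: 0.0
```

Emit:
{"fn": "jog_arm", "kwargs": {"increments": [{"tx": 0, "ty": 0, "tz": 0, "wx": 0, "wy": 0, "wz": 0, "gripper": 0}, {"tx": 0, "ty": 0, "tz": 0, "wx": 0, "wy": 0, "wz": 0, "gripper": 0}, {"tx": 0, "ty": 0, "tz": 0, "wx": 0, "wy": 0, "wz": 0, "gripper": 0}, {"tx": 0, "ty": 0, "tz": 0, "wx": 0, "wy": 0, "wz": 0, "gripper": 0}, {"tx": 0, "ty": 0, "tz": 0, "wx": 0, "wy": 0, "wz": 0, "gripper": 0}]}}

```text
time: 4.17
position: [0.446, -0.0049, 0.0182]
tool_rot: [1.839, 2.547, 0.001]
ft_force: [-1.1, -0.2, 5.6]
grip_width: 0.112
grip_force: 45.0
```

Emit:
{"fn": "jog_arm", "kwargs": {"increments": [{"tx": 0, "ty": 0, "tz": -10, "wx": 0, "wy": 0, "wz": 0, "gripper": 0}, {"tx": 0, "ty": 0, "tz": -35, "wx": 0, "wy": 0, "wz": 0, "gripper": 0}, {"tx": 0, "ty": 0, "tz": -70, "wx": 0, "wy": 0, "wz": 0, "gripper": 0}, {"tx": 0, "ty": 0, "tz": -105, "wx": 0, "wy": 0, "wz": 0, "gripper": 0}, {"tx": 0, "ty": 0, "tz": -120, "wx": 0, "wy": 0, "wz": 0, "gripper": 0}]}}

```text
time: 4.58
position: [0.4472, -0.0052, 0.1416]
tool_rot: [1.838, 2.544, 0.005]
ft_force: [1.4, 0.6, -5.4]
grip_width: 0.108
grip_force: 45.0
```

```bash
python3 - <<'E'
from h import *
s=ctrl.get_state();print(s['joint_positions'])
delta([.470,-.343,.14],down(58.5))
E
```

```text
[-0.56073404 -0.08133396  0.49621291  2.05387274  0.04182434  1.15513078
  0.23694731]
t 4.5833 shift mm [-327.9  -84.5    1.4] rot [ 0.004   0.0022 -0.7014]
```

```bash
python3 - <<'E'
from h import *
delta([.566,-.296,.15],down(58.5))
E
```

```text
t 4.5833 shift mm [-313.4   21.5   -8.1] rot [ 0.004   0.0022 -0.7014]
```

Emit:
{"fn": "jog_arm", "kwargs": {"increments": [{"tx": -32, "ty": 1, "tz": -1, "wx": 0, "wy": 0, "wz": -0.08, "gripper": 0}, {"tx": -65, "ty": 2, "tz": -3, "wx": 0, "wy": 0, "wz": -0.17, "gripper": 0}, {"tx": -100, "ty": 3, "tz": -5, "wx": 0, "wy": 0, "wz": -0.27, "gripper": 0}, {"tx": -137, "ty": 5, "tz": -7, "wx": 0, "wy": 0, "wz": -0.38, "gripper": 0}, {"tx": -175, "ty": 7, "tz": -8, "wx": 0, "wy": 0, "wz": -0.49, "gripper": 0}]}}

```text
time: 5.0
position: [0.5032, -0.1601, 0.1453]
tool_rot: [-1.197, -2.903, -0.0]
ft_force: [0.5, -0.5, -5.4]
grip_width: 0.114
grip_force: 45.0
```

```bash
python3 - <<'E'
from h import *
delta([.566,-.296,.15],down(58.5))
E
```

```text
t 5.0 shift mm [-140.3  -52.1   -5. ] rot [-0.0004 -0.0018 -0.2325]
```

Emit:
{"fn": "jog_arm", "kwargs": {"increments": [{"tx": -33, "ty": -12, "tz": -1, "wx": 0, "wy": 0, "wz": -0.07, "gripper": 0}, {"tx": -66, "ty": -24, "tz": -2, "wx": 0, "wy": 0, "wz": -0.14, "gripper": 0}, {"tx": -99, "ty": -36, "tz": -3, "wx": 0, "wy": 0, "wz": -0.2, "gripper": 0}, {"tx": -125, "ty": -46, "tz": -5, "wx": 0, "wy": 0, "wz": -0.2, "gripper": 0}, {"tx": -130, "ty": -50, "tz": -5, "wx": 0, "wy": 0, "wz": -0.2, "gripper": 0}]}}

```text
time: 5.42
position: [0.5601, -0.2919, 0.1499]
tool_rot: [0.916, 3.005, -0.008]
ft_force: [-0.6, -0.0, -5.5]
grip_width: 0.113
grip_force: 45.0
```

Emit:
{"fn": "jog_arm", "kwargs": {"increments": [{"tx": 0, "ty": 0, "tz": 0, "wx": 0, "wy": 0, "wz": 0, "gripper": 0}, {"tx": 0, "ty": 0, "tz": 0, "wx": 0, "wy": 0, "wz": 0, "gripper": 0}, {"tx": 0, "ty": 0, "tz": 0, "wx": 0, "wy": 0, "wz": 0, "gripper": 0}, {"tx": 0, "ty": 0, "tz": 0, "wx": 0, "wy": 0, "wz": 0, "gripper": 0}, {"tx": 0, "ty": 0, "tz": 0, "wx": 0, "wy": 0, "wz": 0, "gripper": 0}]}}

```text
time: 5.83
position: [0.5604, -0.2846, 0.1505]
tool_rot: [-0.906, -3.007, -0.002]
ft_force: [0.5, 0.6, -5.0]
grip_width: 0.112
grip_force: 45.0
```

```bash
python3 - <<'E'
from h import *
import pickle
delta([.566,-.296,.15],down(58.5))
w=vision.get_image('wrist');save('w2',w['color']);s=ctrl.get_state();pickle.dump((w,s),open('w2.pkl','wb'))
c=np.array([.4700,-.3433]);a=np.radians(-31.5);e=np.array([np.cos(a),np.sin(a)])
for x in(-.058,.058): print(proj(w,[*(c+e*x),.018]),proj(w,[*(c+e*x),.038]))
E
```

```text
t 5.8333 shift mm [-11.   -6.4   0.5] rot [ 0.0014 -0.001  -0.0357]
[143.03583163  71.77025454] [133.17155217  68.1756316 ]
[160.05441492 217.80960239] [152.3034005 224.4751208]
```

View pics/w2.png

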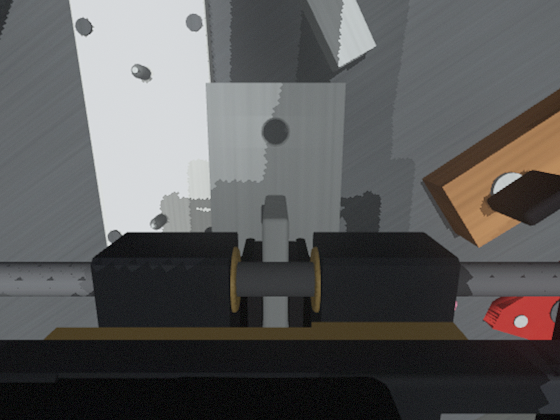

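```bash
python3 - <<'E'
from h import *
import pickle
w,s=pickle.load(open('w2.pkl','rb'));im=w['color'];g=cv2.cvtColor(im,cv2.COLOR_BGR2GRAY)
def blob(l,t,r,b,thr):
    m=(g[t:b,l:r]<thr).astype(np.uint8);n,L,st,c=cv2.connectedComponentsWithStats(m)
    i=1+np.argmax(st[1:,4]);return c[i]+[l,t],st[i]
h,_=blob(258,115,294,148,90);print('hole',h,_)
for l,t,r,b in[(125,58,160,85),(145,208,175,235)]: print(blob(l,t,r,b,140))
T=R.from_rotvec(s['tool_rot']);hz=s['position'][2]-.0182+.006
X=ray(w,h,hz);print('hole tool mm',T.inv().apply(X-s['position'])*1e3)
print('tool tip horizontality',T.as_matrix()[:,2])
a=im[50:95,115:175];b=im[200:245,135:195]
cv2.imwrite('pics/pins.png',np.hstack([cv2.resize(a,(400,300),interpolation=cv2.INTER_CUBIC),cv2.resize(b,(400,300),interpolation=cv2.INTER_CUBIC)]))
E
```

```text
hole [275.29980276 131.26824458] [  5   4  26  26 507]
(array([142.27027027,  72.56216216]), array([  7,   6,  19,  16, 185], dtype=int32))
(array([159.54022989, 220.67241379]), array([  6,   5,  17,  17, 174], dtype=int32))
hole tool mm [60.08816988  0.23756164 12.23609425]
tool tip horizontality [ 1.44895329e-04  1.29630559e-03 -9.99999149e-01]
```

View pics/pins.png

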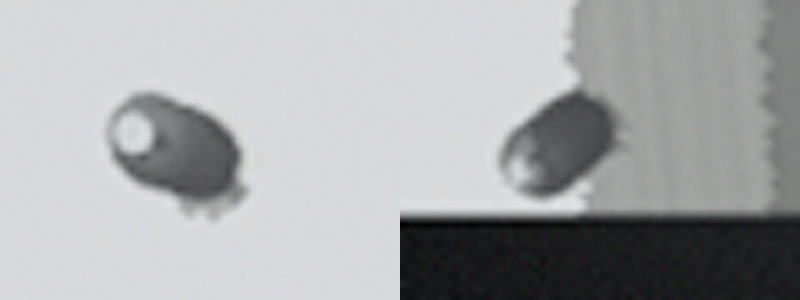

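```bash
python3 - <<'E'
from h import *
import pickle
w,s=pickle.load(open('w2.pkl','rb'))
p1=ray(w,(134.8,69.8),.038);p2=ray(w,(153,224.7),.038)
d=p2-p1;m=(p1+p2)/2;ang=np.degrees(np.arctan2(d[1],d[0]))
print(p1,p2,m,np.linalg.norm(d),ang)
phi=ang+90; Rt=down(phi);tcp=m-Rt.apply([.0021,.0002,0])
print(phi,tcp);delta([*tcp[:2],.15],Rt);delta([*tcp[:2],.06],Rt)
E
```

```text
[ 0.42203926 -0.31271544  0.038     ] [ 0.51990296 -0.37326208  0.038     ] [ 0.47097111 -0.34298876  0.038     ] 0.11507909713067498 -31.744388919739045
58.255611080260955 [ 0.47265173 -0.34426371  0.038     ]
t 5.8833 shift mm [ 40.3 -98.    0.5] rot [ 0.0012 -0.0006 -0.0317]
t 5.8833 shift mm [ 40.3 -98.1  90.5] rot [ 0.0012 -0.0006 -0.0317]
```

Emit:
{"fn": "jog_arm", "kwargs": {"increments": [{"tx": 14, "ty": -34, "tz": 0, "wx": 0, "wy": 0, "wz": -0.03, "gripper": 0}, {"tx": 28, "ty": -68, "tz": 0, "wx": 0, "wy": 0, "wz": -0.03, "gripper": 0}, {"tx": 40, "ty": -98, "tz": 15, "wx": 0, "wy": 0, "wz": -0.03, "gripper": 0}, {"tx": 40, "ty": -98, "tz": 50, "wx": 0, "wy": 0, "wz": -0.03, "gripper": 0}, {"tx": 40, "ty": -98, "tz": 80, "wx": 0, "wy": 0, "wz": -0.03, "gripper": 0}]}}

```text
time: 6.3
position: [0.4712, -0.3481, 0.0713]
tool_rot: [0.87, 3.015, 0.0]
ft_force: [1.6, 0.9, -6.3]
grip_width: 0.108
grip_force: 45.0
```

Emit:
{"fn": "jog_arm", "kwargs": {"increments": [{"tx": 0, "ty": 0, "tz": 0, "wx": 0, "wy": 0, "wz": 0, "gripper": 0}, {"tx": 0, "ty": 0, "tz": 0, "wx": 0, "wy": 0, "wz": 0, "gripper": 0}, {"tx": 0, "ty": 0, "tz": 0, "wx": 0, "wy": 0, "wz": 0, "gripper": 0}, {"tx": 0, "ty": 0, "tz": 0, "wx": 0, "wy": 0, "wz": 0, "gripper": 0}, {"tx": 0, "ty": 0, "tz": 0, "wx": 0, "wy": 0, "wz": 0, "gripper": 0}]}}

```text
time: 6.72
position: [0.4743, -0.3463, 0.0726]
tool_rot: [0.862, 3.017, -0.001]
ft_force: [-0.4, 0.5, -5.2]
grip_width: 0.109
grip_force: 45.0
```

```bash
python3 - <<'E'
from h import *
delta([.47265,-.34426,.036],down(58.26))
E
```

```text
t 6.7167 shift mm [ 2.6  0.9 36.6] rot [ 0.0006  0.0033 -0.0027]
```

Emit:
{"fn": "jog_arm", "kwargs": {"increments": [{"tx": 2.2, "ty": 0.8, "tz": 5, "wx": 0, "wy": 0, "wz": 0, "gripper": 0}, {"tx": 2.2, "ty": 0.8, "tz": 12, "wx": 0, "wy": 0, "wz": 0, "gripper": 0}, {"tx": 2.2, "ty": 0.8, "tz": 19, "wx": 0, "wy": 0, "wz": 0, "gripper": 0}, {"tx": 2.2, "ty": 0.8, "tz": 24, "wx": 0, "wy": 0, "wz": 0, "gripper": 0}, {"tx": 2.2, "ty": 0.8, "tz": 28, "wx": 0, "wy": 0, "wz": 0, "gripper": 0}]}}

```text
time: 7.13
position: [0.4717, -0.3436, 0.0418]
tool_rot: [0.864, 3.02, 0.001]
ft_force: [2.1, 0.4, -4.7]
grip_width: 0.109
grip_force: 45.0
```

Emit:
{"fn": "jog_arm", "kwargs": {"increments": [{"tx": 0, "ty": 0, "tz": 2, "wx": 0, "wy": 0, "wz": 0, "gripper": 0}, {"tx": 0, "ty": 0, "tz": 4, "wx": 0, "wy": 0, "wz": 0, "gripper": 0}, {"tx": 0, "ty": 0, "tz": 6, "wx": 0, "wy": 0, "wz": 0, "gripper": 0}, {"tx": 0, "ty": 0, "tz": 8, "wx": 0, "wy": 0, "wz": 0, "gripper": 0}, {"tx": 0, "ty": 0, "tz": 8.5, "wx": 0, "wy": 0, "wz": 0, "gripper": 0}]}}

```text
time: 7.55
position: [0.4718, -0.3439, 0.0363]
tool_rot: [0.864, 3.02, 0.003]
ft_force: [-4.2, 5.4, 14.9]
grip_width: 0.11
grip_force: 45.0
```

Emit:
{"fn": "jog_arm", "kwargs": {"increments": [{"tx": 0, "ty": 0, "tz": -1, "wx": 0, "wy": 0, "wz": 0, "gripper": 0.45}, {"tx": 0, "ty": 0, "tz": -1, "wx": 0, "wy": 0, "wz": 0, "gripper": 0.45}, {"tx": 0, "ty": 0, "tz": -1, "wx": 0, "wy": 0, "wz": 0, "gripper": 0.45}, {"tx": 0, "ty": 0, "tz": -1, "wx": 0, "wy": 0, "wz": 0, "gripper": 0.45}, {"tx": 0, "ty": 0, "tz": -1, "wx": 0, "wy": 0, "wz": 0, "gripper": 0.45}]}}

```text
time: 7.97
position: [0.471, -0.3441, 0.0349]
tool_rot: [-0.865, -3.02, -0.0]
ft_force: [1.0, 0.0, 0.2]
grip_width: 0.398
grip_force: 0.0
```

Emit:
{"fn": "jog_arm", "kwargs": {"increments": [{"tx": 0, "ty": 0, "tz": -20, "wx": 0, "wy": 0, "wz": 0, "gripper": 0.6}, {"tx": 0, "ty": 0, "tz": -60, "wx": 0, "wy": 0, "wz": 0, "gripper": 0.6}, {"tx": 0, "ty": 0, "tz": -100, "wx": 0, "wy": 0, "wz": 0, "gripper": 0.6}, {"tx": 0, "ty": 0, "tz": -140, "wx": 0, "wy": 0, "wz": 0, "gripper": 0.6}, {"tx": 0, "ty": 0, "tz": -150, "wx": 0, "wy": 0, "wz": 0, "gripper": 0.6}]}}

```text
time: 8.38
position: [0.4735, -0.3465, 0.1916]
tool_rot: [0.863, 3.011, -0.002]
ft_force: [1.4, -1.2, 0.7]
grip_width: 0.595
grip_force: 0.0
```

```bash
python3 - <<'E'
from h import *
w=vision.get_image('wrist');a=vision.get_image('top');b=vision.get_image('scene')
print([(np.round(d['bbox']),d['conf']) for d in vision.spot_in('scene','bracket')])
hs=b['color'][210:310,80:200];ts=a['color'][140:265,355:455]
cv2.imwrite('pics/chk.png',np.hstack([cv2.resize(w['color'],(400,300)),cv2.resize(hs,(400,300),interpolation=cv2.INTER_CUBIC)]))
delta([.600,-.130,.19],down(0))
rb=b['color'][255:325,190:345];print(ctrl.get_state()['joint_positions'])
cv2.imwrite('pics/keys.png',cv2.resize(rb,(775,350),interpolation=cv2.INTER_CUBIC))
E
```

```text
[(array([122., 231., 177., 283.]), 0.9), (array([358., 154., 406., 179.]), 0.88)]
t 8.5833 shift mm [  3.4 249.5  -5.8] rot [-3.0000e-04 -1.6000e-03  1.0133e+00]
[-0.07519615  0.24544224  0.77185285  1.69910623 -0.17868854  1.27094844
  1.74834698]
```

View pics/chk.png

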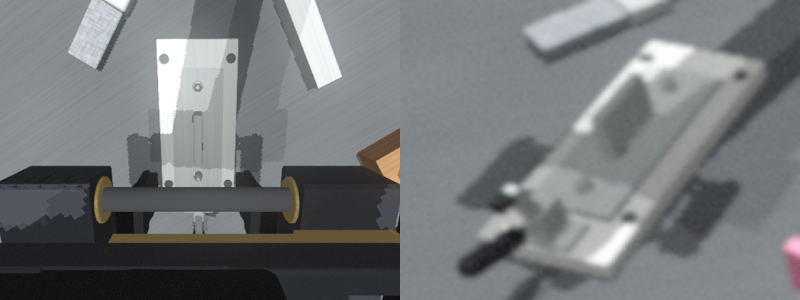

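View pics/keys.png

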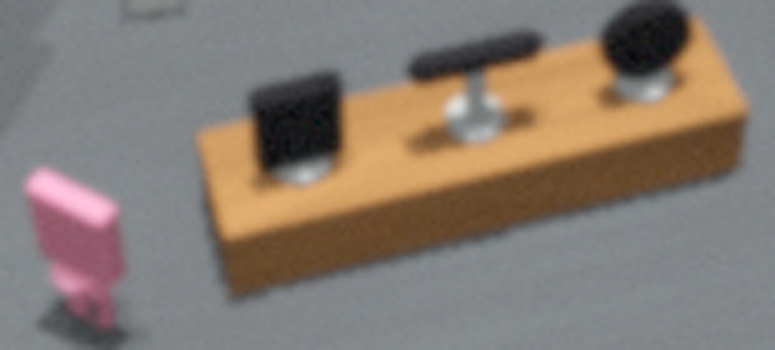

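The bracket lies flush with both pins through it. The key crop has three candidates: black rectangle at (298,122) and pink loose key at (75,245), plus the tee at (475,75) and the round at (645,50). The black rectangular-bow key standing in the rack is the one.

```bash
python3 - <<'E'
from h import *
delta([.64,-.172,.19],down(1))
E
```

```text
t 8.5833 shift mm [-52.8 235.   -5.9] rot [-2.000e-04 -1.600e-03  9.959e-01]
```

Emit:
{"fn": "jog_arm", "kwargs": {"increments": [{"tx": -8, "ty": 35, "tz": -1, "wx": 0, "wy": 0, "wz": 0.12, "gripper": 0.6}, {"tx": -16, "ty": 73, "tz": -2, "wx": 0, "wy": 0, "wz": 0.24, "gripper": 0.6}, {"tx": -24, "ty": 111, "tz": -3, "wx": 0, "wy": 0, "wz": 0.36, "gripper": 0.6}, {"tx": -32, "ty": 149, "tz": -4, "wx": 0, "wy": 0, "wz": 0.48, "gripper": 0.6}, {"tx": -40, "ty": 185, "tz": -5, "wx": 0, "wy": 0, "wz": 0.6, "gripper": 0.6}]}}

```text
time: 9.0
position: [0.6031, -0.2056, 0.1873]
tool_rot: [-1.723, -2.622, 0.001]
ft_force: [0.8, -0.2, -0.1]
grip_width: 0.598
grip_force: 0.0
```

```bash
python3 - <<'E'
from h import *
delta([.64,-.172,.19],down(1))
E
```

```text
t 9.0 shift mm [16.2 47.2 -2.8] rot [-0.0036 -0.0026  0.3902]
```

Emit:
{"fn": "jog_arm", "kwargs": {"increments": [{"tx": 5, "ty": 15, "tz": 0, "wx": 0, "wy": 0, "wz": 0.12, "gripper": 0.6}, {"tx": 10, "ty": 30, "tz": -1, "wx": 0, "wy": 0, "wz": 0.24, "gripper": 0.6}, {"tx": 15, "ty": 42, "tz": -2, "wx": 0, "wy": 0, "wz": 0.36, "gripper": 0.6}, {"tx": 16, "ty": 45, "tz": -2, "wx": 0, "wy": 0, "wz": 0.38, "gripper": 0.6}, {"tx": 16, "ty": 45, "tz": -2, "wx": 0, "wy": 0, "wz": 0.38, "gripper": 0.6}]}}

```text
time: 9.42
position: [0.6374, -0.174, 0.1894]
tool_rot: [-2.178, -2.26, 0.004]
ft_force: [0.3, 0.2, -0.0]
grip_width: 0.604
grip_force: 0.0
```

Emit:
{"fn": "jog_arm", "kwargs": {"increments": [{"tx": 0, "ty": 0, "tz": 0, "wx": 0, "wy": 0, "wz": 0, "gripper": 0.6}, {"tx": 0, "ty": 0, "tz": 0, "wx": 0, "wy": 0, "wz": 0, "gripper": 0.6}, {"tx": 0, "ty": 0, "tz": 0, "wx": 0, "wy": 0, "wz": 0, "gripper": 0.6}, {"tx": 0, "ty": 0, "tz": 0, "wx": 0, "wy": 0, "wz": 0, "gripper": 0.6}, {"tx": 0, "ty": 0, "tz": 0, "wx": 0, "wy": 0, "wz": 0, "gripper": 0.6}]}}

```text
time: 9.83
position: [0.6375, -0.176, 0.1923]
tool_rot: [-2.185, -2.257, -0.001]
ft_force: [-0.4, 0.8, -0.8]
grip_width: 0.602
grip_force: 0.0
```

```bash
python3 - <<'E'
from h import *
import pickle
w=vision.get_image('wrist');s=ctrl.get_state();pickle.dump((w,s),open('w3.pkl','wb'));save('w3',w['color'])
print(s['position'],s['tool_rot'])
print([(np.round(d['bbox']),d['conf']) for d in vision.spot_in('wrist','laser_key')])
print(proj(w,[.642,-.128,.09]),proj(w,[.642,-.128,.04]))
E
```

```text
[ 0.63761731 -0.17586812  0.19228898] [-2.18443085e+00 -2.25752667e+00 -1.05137020e-03]
[(array([290., 228., 331., 266.]), 0.68), (array([271., 118., 305., 172.]), 0.62)]
[283.56668826 144.18920627] [282.16466952 140.36097042]
```

View pics/w3.png

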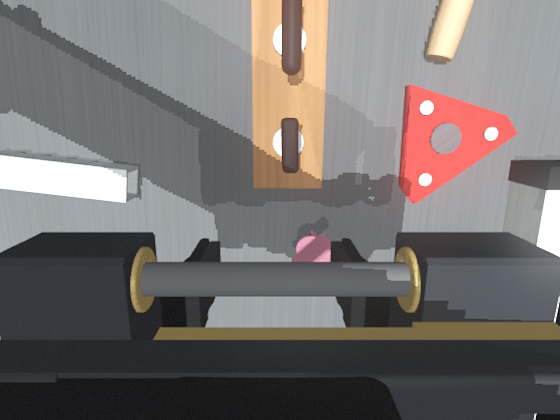

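```bash
python3 - <<'E'
from h import *
import pickle
w,s=pickle.load(open('w3.pkl','rb'));g=cv2.cvtColor(w['color'],cv2.COLOR_BGR2GRAY)
sub=g[108:182,270:312];m=(sub<70).astype(np.uint8)
n,L,st,c=cv2.connectedComponentsWithStats(m);i=1+np.argmax(st[1:,4]);print(st[i],c[i]+[270,108])
pts=np.argwhere(L==i)[:,::-1].astype(np.float32)+[270,108];print(cv2.minAreaRect(pts.astype(np.float32)))
for r in range(112,178,4):
    k=np.where(L[r-108]==i)[0]; print(r,(k.min()+270,k.max()+270) if len(k) else None,end=' ')
m2=((g[120:165,265:315]>200)).astype(np.uint8);p=np.argwhere(m2)[:,::-1]+[265,120];print('\ncollar',p.min(0),p.max(0))
# colour rack edges: fit rack left edge
hsv=cv2.cvtColor(w['color'],cv2.COLOR_BGR2HSV);mk=((hsv[...,0]<22)&(hsv[...,0]>5)&(hsv[...,1]>90)).astype(np.uint8)
l=[(r,np.where(mk[r,200:280])[0].min()+200) for r in range(10,180,10) if mk[r,200:280].any()];print(l)
X=[ray(w,(u,r),.04) for r,u in (l[0],l[-1])];d=X[0]-X[1];print('rack dir deg',np.degrees(np.arctan2(d[1],d[0])))
# try model fit: project box bow for candidate
def corners(x,y,ph):
    p=np.radians(ph);ex=np.array([-np.sin(p),np.cos(p)]);ey=np.array([np.cos(p),np.sin(p)])
    q=[]
    for z in(.044,.09):
        for a in(-.02,.02):
            for b in(-.006,.006): q.append(proj(w,[*(np.array([x,y])+a*ex+b*ey),z]))
    q=np.array(q);return [*q.min(0),*q.max(0)]
from scipy.optimize import least_squares
l,t,ww,h=st[i][:4];box=np.array([l+270,t+108,l+270+ww,t+108+h])
f=least_squares(lambda v:np.array(corners(v[0],v[1],1.9))-box,[.645,-.128],x_scale=.001);print(f.x,f.fun)
E
```

```text
[13 57 13  8 44] [287.34090909 169.27272727]
((288.0927734375, 170.041259765625), (13.402568817138672, 5.076731204986572), 23.96249008178711)
112 None 116 None 120 None 124 None 128 None 132 None 136 None 140 None 144 None 148 None 152 None 156 None 160 None 164 None 168 (np.int64(283), np.int64(288)) 172 (np.int64(287), np.int64(288)) 176 None 
collar [272 120] [313 164]
[(10, np.int64(253)), (20, np.int64(252)), (30, np.int64(252)), (40, np.int64(253)), (50, np.int64(253)), (60, np.int64(253)), (70, np.int64(253)), (80, np.int64(253)), (90, np.int64(253)), (100, np.int64(253)), (110, np.int64(253)), (120, np.int64(253)), (130, np.int64(254)), (140, np.int64(254)), (150, np.int64(253)), (160, np.int64(254)), (170, np.int64(254))]
rack dir deg 91.39656944355784
[ 0.64712656 -0.14659163] [ -2.6185127  -25.89777464   2.17207323  23.84256457]
```

```bash
python3 - <<'E'
from h import *
import pickle
w,s=pickle.load(open('w3.pkl','rb'));im=w['color']
print(im[145,262:320].mean(1).astype(int).tolist());print(im[104:184,290].mean(1).astype(int).tolist())
from scipy.optimize import least_squares
def corners(x,y,ph):
    p=np.radians(ph);ex=np.array([-np.sin(p),np.cos(p)]);ey=np.array([np.cos(p),np.sin(p)])
    q=[proj(w,[*(np.array([x,y])+a*ex+b*ey),z]) for z in(.044,.09) for a in(-.02,.02) for b in(-.006,.006)]
    q=np.array(q);return [*q.min(0),*q.max(0)]
f=least_squares(lambda v:np.array(corners(v[0],v[1],1.5))-[281.5,118,299,172.5],[.645,-.128],x_scale=.001);print(f.x,f.fun)
print('collar',ray(w,(288.5,141),.044))
delta([*f.x,.055],down(1.5))
E
```

```text
[179, 181, 179, 177, 174, 172, 172, 174, 177, 176, 184, 240, 255, 255, 255, 255, 255, 255, 253, 198, 57, 77, 86, 92, 94, 95, 96, 96, 97, 96, 94, 94, 94, 88, 80, 72, 150, 185, 180, 235, 254, 222, 188, 191, 192, 192, 193, 194, 191, 192, 189, 185, 180, 178, 177, 178, 181, 181]
[189, 188, 187, 188, 188, 188, 187, 188, 188, 188, 188, 189, 190, 170, 75, 87, 94, 100, 100, 100, 100, 101, 100, 98, 98, 100, 100, 98, 98, 100, 98, 98, 97, 98, 97, 96, 98, 96, 97, 97, 96, 97, 95, 96, 94, 94, 94, 94, 95, 92, 94, 94, 93, 90, 91, 90, 88, 91, 89, 89, 87, 89, 86, 86, 82, 69, 63, 64, 72, 108, 127, 123, 123, 124, 122, 123, 123, 125, 123, 122]
[ 0.64708938 -0.12898543] [-0.5946444  -0.85049082  0.49116324  0.92152758]
collar [ 0.64727515 -0.12814503  0.044     ]
t 9.9333 shift mm [ 46.3  10.9 137.3] rot [ 0.0002 -0.0006  0.0069]
```

Emit:
{"fn": "jog_arm", "kwargs": {"increments": [{"tx": 25, "ty": 6, "tz": 10, "wx": 0, "wy": 0, "wz": 0.007, "gripper": 0.5}, {"tx": 46, "ty": 11, "tz": 30, "wx": 0, "wy": 0, "wz": 0.007, "gripper": 0.5}, {"tx": 46, "ty": 11, "tz": 65, "wx": 0, "wy": 0, "wz": 0.007, "gripper": 0.5}, {"tx": 46, "ty": 11, "tz": 90, "wx": 0, "wy": 0, "wz": 0.007, "gripper": 0.5}, {"tx": 46, "ty": 11, "tz": 90, "wx": 0, "wy": 0, "wz": 0.007, "gripper": 0.5}]}}

```text
time: 10.35
position: [0.6437, -0.127, 0.0964]
tool_rot: [-2.185, -2.246, 0.008]
ft_force: [-1.4, -0.0, -0.2]
grip_width: 0.499
grip_force: 0.0
```

```bash
python3 - <<'E'
from h import *
delta([.6471,-.1287,.052],down(1.5))
E
```

```text
t 10.35 shift mm [-1.9  3.8 44.3] rot [-0.0095 -0.002   0.0016]
```

Emit:
{"fn": "jog_arm", "kwargs": {"increments": [{"tx": 0, "ty": 0, "tz": 12, "wx": 0, "wy": 0, "wz": 0, "gripper": 0.5}, {"tx": 0, "ty": 0, "tz": 28, "wx": 0, "wy": 0, "wz": 0, "gripper": 0.5}, {"tx": 0, "ty": 0, "tz": 42, "wx": 0, "wy": 0, "wz": 0, "gripper": 0.5}, {"tx": 0, "ty": 0, "tz": 49, "wx": 0, "wy": 0, "wz": 0, "gripper": 0.5}, {"tx": 0, "ty": 0, "tz": 49, "wx": 0, "wy": 0, "wz": 0, "gripper": 0.4}]}}

```text
time: 10.77
position: [0.6465, -0.129, 0.0519]
tool_rot: [-2.191, -2.249, 0.002]
ft_force: [-0.1, -0.6, -1.1]
grip_width: 0.477
grip_force: 0.0
```

Emit:
{"fn": "jog_arm", "kwargs": {"increments": [{"tx": 0, "ty": 0, "tz": 0, "wx": 0, "wy": 0, "wz": 0, "gripper": 0.3}, {"tx": 0, "ty": 0, "tz": 0, "wx": 0, "wy": 0, "wz": 0, "gripper": 0.2}, {"tx": 0, "ty": 0, "tz": 0, "wx": 0, "wy": 0, "wz": 0, "gripper": 0.1}, {"tx": 0, "ty": 0, "tz": 0, "wx": 0, "wy": 0, "wz": 0, "gripper": 0}, {"tx": 0, "ty": 0, "tz": 0, "wx": 0, "wy": 0, "wz": 0, "gripper": 0}]}}

```text
time: 11.18
position: [0.6476, -0.129, 0.0537]
tool_rot: [2.192, 2.25, 0.001]
ft_force: [0.5, 0.4, 2.6]
grip_width: 0.13
grip_force: 45.3
```

Emit:
{"fn": "jog_arm", "kwargs": {"increments": [{"tx": 0, "ty": 0, "tz": 0, "wx": 0, "wy": 0, "wz": 0, "gripper": 0}, {"tx": 0, "ty": 0, "tz": 0, "wx": 0, "wy": 0, "wz": 0, "gripper": 0}, {"tx": 0, "ty": 0, "tz": 0, "wx": 0, "wy": 0, "wz": 0, "gripper": 0}, {"tx": 0, "ty": 0, "tz": 0, "wx": 0, "wy": 0, "wz": 0, "gripper": 0}, {"tx": 0, "ty": 0, "tz": 0, "wx": 0, "wy": 0, "wz": 0, "gripper": 0}]}}

```text
time: 11.6
position: [0.6476, -0.129, 0.0537]
tool_rot: [2.192, 2.25, 0.001]
ft_force: [-1.4, -0.2, 4.9]
grip_width: 0.137
grip_force: 45.0
```

Emit:
{"fn": "jog_arm", "kwargs": {"increments": [{"tx": 0, "ty": 0, "tz": -10, "wx": 0, "wy": 0, "wz": 0, "gripper": 0}, {"tx": 0, "ty": 0, "tz": -40, "wx": 0, "wy": 0, "wz": 0, "gripper": 0}, {"tx": 0, "ty": 0, "tz": -80, "wx": 0, "wy": 0, "wz": 0, "gripper": 0}, {"tx": 0, "ty": 0, "tz": -120, "wx": 0, "wy": 0, "wz": 0, "gripper": 0}, {"tx": 0, "ty": 0, "tz": -150, "wx": 0, "wy": 0, "wz": 0, "gripper": 0}]}}

```text
time: 12.02
position: [0.6476, -0.1295, 0.2063]
tool_rot: [2.192, 2.249, 0.002]
ft_force: [1.9, -1.6, -0.5]
grip_width: 0.134
grip_force: 45.0
```

```bash
cat >> h.py <<'E'
def panel(yaw):
    a=np.radians(yaw);c,s=np.cos(a),np.sin(a);C,S=np.cos(np.pi/6),.5
    return np.array([[C*c,C*s,S],[-s,c,0],[-S*c,-S*s,C]]).T   # columns px,py,pz
def toolB(yaw):
    M=panel(yaw);return R.from_matrix(np.column_stack([M[:,0],-M[:,1],-M[:,2]]))
E
python3 - <<'E'
from h import *
M=panel(54.4);s0=np.array([.5758,.314,.0965])
p=s0+M@[-.05,0,.095];print(p);delta(p,toolB(54.4));delta([.56,.10,.21],R.concatenate([ctrl and R.from_rotvec(ctrl.get_state()['tool_rot']),toolB(54.4)]).mean())
print(ctrl.get_state()['joint_positions'])
E
```

```text
[0.52294249 0.24016942 0.15377241]
t 12.0167 shift mm [ 372.8 -115.1   52.2] rot [-0.1676  0.5047  0.6325]
t 12.0167 shift mm [231.7 -81.6  -3.9] rot [-0.0838  0.2524  0.3163]
[-0.4480835   0.43684451  0.82152878  1.47290623 -0.32205245  1.3695265
  0.41600397]
```

Emit:
{"fn": "jog_arm", "kwargs": {"increments": [{"tx": 38, "ty": -13, "tz": 0, "wx": -0.01, "wy": 0.04, "wz": 0.05, "gripper": 0}, {"tx": 76, "ty": -27, "tz": 0, "wx": -0.03, "wy": 0.08, "wz": 0.11, "gripper": 0}, {"tx": 114, "ty": -40, "tz": 0, "wx": -0.04, "wy": 0.13, "wz": 0.17, "gripper": 0}, {"tx": 152, "ty": -53, "tz": 0, "wx": -0.06, "wy": 0.17, "wz": 0.22, "gripper": 0}, {"tx": 190, "ty": -67, "tz": 0, "wx": -0.07, "wy": 0.22, "wz": 0.28, "gripper": 0}]}}

```text
time: 12.43
position: [0.5742, 0.0608, 0.2029]
tool_rot: [-2.389, -1.841, -0.309]
ft_force: [0.8, 0.8, -1.3]
grip_width: 0.129
grip_force: 45.0
```

```bash
python3 - <<'E'
from h import *
delta([0.523,.240,.158],toolB(54.4));print(ctrl.get_state()['joint_positions'])
E
```

```text
t 12.4333 shift mm [146.3 -97.4  76.5] rot [-0.0985  0.2846  0.3489]
[-0.77104117  0.12179401  0.816762    1.79121321 -0.32716908  1.19687522
 -0.1097264 ]
```

Emit:
{"fn": "jog_arm", "kwargs": {"increments": [{"tx": 29, "ty": -19, "tz": 15, "wx": -0.02, "wy": 0.06, "wz": 0.07, "gripper": 0}, {"tx": 58, "ty": -39, "tz": 30, "wx": -0.04, "wy": 0.12, "wz": 0.14, "gripper": 0}, {"tx": 87, "ty": -58, "tz": 45, "wx": -0.06, "wy": 0.17, "wz": 0.21, "gripper": 0}, {"tx": 116, "ty": -78, "tz": 60, "wx": -0.08, "wy": 0.23, "wz": 0.28, "gripper": 0}, {"tx": 138, "ty": -92, "tz": 70, "wx": -0.1, "wy": 0.28, "wz": 0.34, "gripper": 0}]}}

```text
time: 12.85
position: [0.5236, 0.2299, 0.1615]
tool_rot: [-2.509, -1.306, -0.67]
ft_force: [-0.7, 0.7, -2.1]
grip_width: 0.132
grip_force: 45.0
```

Emit:
{"fn": "jog_arm", "kwargs": {"increments": [{"tx": 0, "ty": 0, "tz": 0, "wx": 0, "wy": 0, "wz": 0, "gripper": 0}, {"tx": 0, "ty": 0, "tz": 0, "wx": 0, "wy": 0, "wz": 0, "gripper": 0}, {"tx": 0, "ty": 0, "tz": 0, "wx": 0, "wy": 0, "wz": 0, "gripper": 0}, {"tx": 0, "ty": 0, "tz": 0, "wx": 0, "wy": 0, "wz": 0, "gripper": 0}, {"tx": 0, "ty": 0, "tz": 0, "wx": 0, "wy": 0, "wz": 0, "gripper": 0}]}}

```text
time: 13.27
position: [0.5278, 0.2263, 0.1633]
tool_rot: [-2.513, -1.308, -0.672]
ft_force: [0.2, -0.6, -1.1]
grip_width: 0.133
grip_force: 45.0
```

```bash
python3 - <<'E'
from h import *
import pickle
delta([0.523,.240,.154],toolB(54.4));s=ctrl.get_state();print(s['joint_positions'])
w=vision.get_image('wrist');pickle.dump((w,s),open('w4.pkl','wb'))
c=w['color'];q=proj(w,[.5758,.314,.0965]);print(q,[(np.round(d['bbox']),d['conf']) for d in vision.spot_in('wrist','panel')])
u,v=np.round(q).astype(int);u0,v0=max(u-55,0),max(v-55,0);k=c[v0:v0+110,u0:u0+110];print(u0,v0)
cv2.imwrite('pics/p4.png',np.hstack([cv2.resize(c,(360,270)),np.zeros((270,1,3),np.uint8),np.zeros((270,0,3),np.uint8)])) 
cv2.imwrite('pics/p4.png',np.hstack([cv2.copyMakeBorder(cv2.resize(c,(250,188)),0,550-188,0,0,cv2.BORDER_CONSTANT),cv2.resize(k,(550,550),interpolation=cv2.INTER_CUBIC)]))
E
```

```text
t 13.2667 shift mm [  2.8 -11.9  12.2] rot [0.003  0.005  0.0108]
[-0.93339766 -0.11338828  0.65971984  2.12641002 -0.37813755  0.72755097
 -0.63766981]
[258.76879647 136.513969  ] [(array([ 48.,  40., 133.,  54.]), 0.91)]
204 82
```

View pics/p4.png

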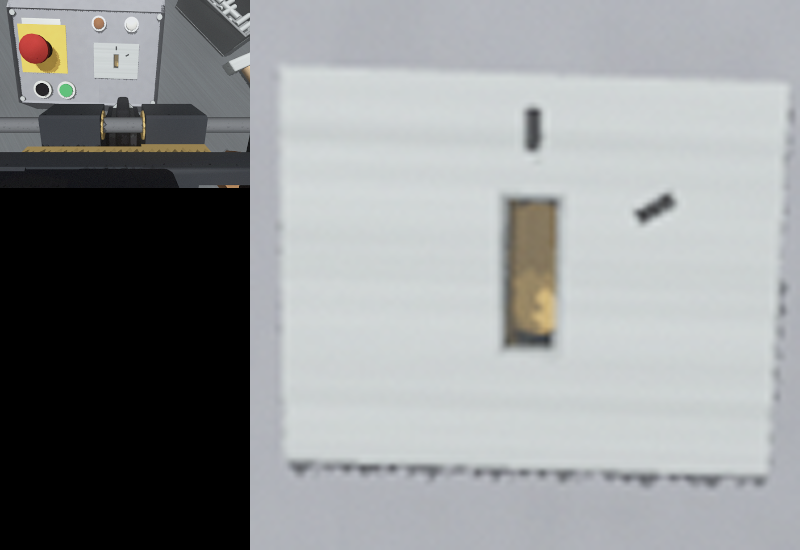

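The wrist crop shows the bezel corners at (280,66), (790,83), (768,475) and (287,461). The open slot is centred at about (531,272), which is (260.3,136.5) in the full image. I'll fit the panel pose to these.

```bash
cat > fit.py <<'E'
from h import *
import pickle
from scipy.optimize import least_squares
w,s=pickle.load(open('w4.pkl','rb'))
cr=np.array([[280,66],[790,83],[768,475],[287,461]],float);uv=(cr-[250,0])/5+[204,82]-[.4,.4]
sl=(np.array([[503,198],[562,198],[552,347],[503,347]],float)-[250,0])/5+[204,82]-.4
B=np.array([[28,36],[28,-36],[-28,-36],[-28,36]])/1e3
S=np.array([[10.75,3.75],[10.75,-3.75],[-10.75,-3.75],[-10.75,3.75]])/1e3
def res(v,free):
    M=panel(v[3]);o=v[:3];r=[]
    for b,q in zip(B,uv): r.append(proj(w,o+M@[b[0]+v[4],b[1]+v[5],0])-q)
    if free: r.append(proj(w,o)-sl.mean(0))
    return np.concatenate(r+[v[4:]*300])
f=least_squares(lambda v:res(v,1),[.5758,.314,.0965,54.4,0,0],x_scale=[.001,.001,.001,1,.001,.001])
print(f.x,np.round(f.fun,2))
# with fixed top/scene z
o=f.x[:3];yaw=f.x[3];M=panel(yaw);np.save('pan.npy',f.x)
q=proj(w,o);print('slot residual px',q-sl.mean(0))
T=R.from_rotvec(s['tool_rot'])
print('tool in panel mm',M.T@(s['position']-o)*1e3,'rot', (T.inv()*toolB(yaw)).as_rotvec())
E
python3 fit.py
```

```text
[ 5.76034446e-01  3.13161641e-01  9.81699963e-02  5.30983608e+01
 -5.13741418e-04 -1.67698168e-04] [ 0.12  0.17 -0.09 -0.07  0.2   0.03 -0.23 -0.17  0.01  0.03 -0.15 -0.05]
slot residual px [0.00992772 0.03313172]
tool in panel mm [-52.67867246 -13.62840922 105.59830761] rot [-0.00832608  0.00489881  0.03047318]
```

```bash
python3 - <<'E'
from h import *
import pickle
w,s=pickle.load(open('w4.pkl','rb'));T=R.from_rotvec(s['tool_rot'])
for x,y,z in [(20,6,-36.5),(20,-6,-36.5),(20,6,9.5),(20,-6,9.5),(13,0,11.5),(3,0,20),(10,0,44)]:
    print((x,y,z),np.round(proj(w,s['position']+T.apply(np.array([x,y,z])/1e3)),1))
g=cv2.cvtColor(w['color'],cv2.COLOR_BGR2GRAY)
for u in (262,268,272,276,280,284,290): print(u,g[205:250,u].tolist())
for v in (218,222,226,230): print(v,g[v,250:300].tolist())
E
```

```text
(20, 6, -36.5) [291.5 246.2]
(20, -6, -36.5) [258.9 246.2]
(20, 6, 9.5) [287.3 214.4]
(20, -6, 9.5) [262.9 214.5]
(13, 0, 11.5) [275.1 227. ]
(3, 0, 20) [275.1 240.4]
(10, 0, 44) [275. 216.]
262 [176, 177, 175, 176, 176, 176, 174, 174, 175, 174, 173, 174, 176, 176, 178, 180, 176, 164, 149, 152, 149, 150, 139, 119, 108, 71, 56, 59, 59, 39, 36, 35, 45, 44, 44, 44, 49, 46, 47, 44, 46, 48, 50, 53, 50]
268 [175, 176, 176, 175, 175, 177, 177, 176, 175, 176, 180, 159, 81, 58, 56, 59, 60, 58, 55, 59, 57, 53, 53, 56, 56, 55, 52, 55, 54, 51, 52, 53, 50, 52, 48, 50, 49, 50, 48, 46, 50, 53, 53, 56, 50]
272 [178, 179, 176, 176, 176, 174, 176, 176, 174, 174, 168, 126, 55, 60, 57, 55, 62, 60, 60, 60, 57, 59, 57, 55, 56, 55, 51, 54, 53, 54, 55, 49, 53, 52, 51, 51, 49, 53, 50, 51, 51, 51, 55, 56, 53]
276 [176, 176, 176, 175, 177, 176, 175, 175, 174, 175, 168, 126, 53, 60, 61, 57, 61, 58, 57, 56, 56, 56, 58, 56, 53, 53, 55, 58, 55, 55, 51, 54, 52, 54, 53, 51, 45, 51, 51, 50, 51, 54, 50, 57, 57]
280 [175, 175, 177, 175, 176, 175, 175, 174, 173, 175, 167, 124, 52, 59, 60, 60, 58, 59, 58, 58, 57, 56, 57,
[... 731 characters left out ...]
 175, 174]
222 [176, 177, 177, 178, 177, 176, 177, 177, 178, 176, 177, 178, 164, 101, 50, 53, 57, 57, 58, 57, 56, 56, 60, 55, 59, 58, 58, 58, 56, 59, 59, 59, 59, 61, 59, 58, 50, 125, 171, 179, 177, 178, 177, 176, 176, 176, 175, 174, 175, 175]
226 [177, 177, 178, 176, 176, 176, 175, 177, 176, 177, 178, 182, 150, 42, 53, 53, 54, 57, 53, 59, 57, 57, 59, 57, 56, 54, 56, 56, 56, 57, 56, 58, 58, 55, 57, 56, 54, 58, 145, 181, 178, 177, 178, 178, 177, 177, 176, 175, 175, 173]
230 [184, 182, 181, 181, 181, 182, 182, 182, 182, 178, 172, 143, 71, 47, 50, 55, 51, 54, 55, 54, 53, 57, 55, 57, 53, 56, 53, 57, 56, 54, 55, 53, 56, 53, 54, 55, 53, 50, 83, 141, 169, 175, 176, 177, 175, 175, 175, 175, 176, 175]
```

```bash
cat >> h.py <<'E'
def pos(n=1):
    # averaged tool pose in panel frame (mm) and remaining rotation
    f=np.load('pan.npy');M=panel(f[3]);ps=[];rs=[]
    for i in range(n):
        if n>1: vision.get_image('wrist')
        s=ctrl.get_state();ps.append(M.T@(s['position']-f[:3])*1e3);rs.append((R.from_rotvec(s['tool_rot']).inv()*toolB(f[3])).as_rotvec())
    s=ctrl.get_state()
    print('t',s['time'],'tool in panel',np.round(np.mean(ps,0),2),'sd',np.round(np.std(ps,0),2),'rot',np.round(np.mean(rs,0),4),'F panel',np.round(M.T@s['ft_force'],1),'tau',np.round(M.T@s['torque'],2),'q7',s['joint_positions'][6])
E
python3 - <<'E'
from h import *
pos(4)
E
```

```text
t 13.5667 tool in panel [-52.98 -12.42 105.08] sd [0.04 0.27 0.1 ] rot [-0.0096  0.0055  0.0312] F panel [-1.2  0.1 -1.1] tau [-0.02  0.82 -0.07] q7 -0.6379642072907457
```

Emit:
{"fn": "jog_arm", "kwargs": {"increments": [{"tx": 18, "ty": -3.4, "tz": 0, "wx": -0.0096, "wy": 0.0055, "wz": 0.031, "gripper": 0}, {"tx": 36, "ty": -6.8, "tz": 5, "wx": -0.0096, "wy": 0.0055, "wz": 0.031, "gripper": 0}, {"tx": 54, "ty": -10.2, "tz": 20, "wx": -0.0096, "wy": 0.0055, "wz": 0.031, "gripper": 0}, {"tx": 54, "ty": -10.2, "tz": 40, "wx": -0.0096, "wy": 0.0055, "wz": 0.031, "gripper": 0}, {"tx": 54, "ty": -10.2, "tz": 48, "wx": -0.0096, "wy": 0.0055, "wz": 0.031, "gripper": 0}]}}

```text
time: 13.98
position: [0.5581, 0.2929, 0.146]
tool_rot: [-2.529, -1.27, -0.675]
ft_force: [-1.1, -0.6, -2.0]
grip_width: 0.134
grip_force: 45.0
```

```bash
python3 - <<'E'
from h import *
for i in range(5): vision.get_image('wrist')
pos(4)
E
```

```text
t 14.4333 tool in panel [ 6.80e-01 -1.00e-02  5.77e+01] sd [0.15 0.13 0.04] rot [-0.0001 -0.0016 -0.0002] F panel [-1.2 -0.2 -0.8] tau [-0.02  0.8   0.02] q7 -0.6713897158175456
```

Emit:
{"fn": "jog_arm", "kwargs": {"increments": [{"tx": -0.2, "ty": 0, "tz": 4, "wx": 0, "wy": 0, "wz": 0, "gripper": 0}, {"tx": -0.2, "ty": 0, "tz": 8, "wx": 0, "wy": 0, "wz": 0, "gripper": 0}, {"tx": -0.2, "ty": 0, "tz": 12, "wx": 0, "wy": 0, "wz": 0, "gripper": 0}, {"tx": -0.2, "ty": 0, "tz": 15, "wx": 0, "wy": 0, "wz": 0, "gripper": 0}, {"tx": -0.2, "ty": 0, "tz": 18, "wx": 0, "wy": 0, "wz": 0, "gripper": 0}]}}

```text
time: 14.85
position: [0.564, 0.2984, 0.1314]
tool_rot: [-2.53, -1.266, -0.678]
ft_force: [-0.4, -0.9, -0.9]
grip_width: 0.134
grip_force: 45.0
```

```bash
python3 - <<'E'
from h import *
pos(4)
E
```

```text
t 15.05 tool in panel [-0.07  0.7  38.24] sd [0.08 0.01 0.28] rot [-0.0006  0.0006  0.0008] F panel [-0.4 -0.2 -1. ] tau [-0.06  0.88 -0.05] q7 -0.6268317735279073
```

Emit:
{"fn": "jog_arm", "kwargs": {"increments": [{"tx": 0.2, "ty": 0.5, "tz": 3, "wx": 0, "wy": 0, "wz": 0, "gripper": 0}, {"tx": 0.2, "ty": 0.5, "tz": 6, "wx": 0, "wy": 0, "wz": 0, "gripper": 0}, {"tx": 0.2, "ty": 0.5, "tz": 9, "wx": 0, "wy": 0, "wz": 0, "gripper": 0}, {"tx": 0.2, "ty": 0.5, "tz": 12, "wx": 0, "wy": 0, "wz": 0, "gripper": 0}, {"tx": 0.2, "ty": 0.5, "tz": 15, "wx": 0, "wy": 0, "wz": 0, "gripper": 0}]}}

```text
time: 15.47
position: [0.5688, 0.3042, 0.1185]
tool_rot: [-2.53, -1.266, -0.677]
ft_force: [-0.9, -0.1, -0.9]
grip_width: 0.135
grip_force: 45.0
```

```bash
python3 - <<'E'
from h import *
pos(3)
E
```

```text
t 15.6167 tool in panel [ 0.2   0.58 23.15] sd [0.09 0.04 0.19] rot [-0.0011  0.0005  0.001 ] F panel [-0.7  0.2 -1.3] tau [ 0.04  1.08 -0.08] q7 -0.5881997083448659
```

Emit:
{"fn": "jog_arm", "kwargs": {"increments": [{"tx": 0, "ty": 0.3, "tz": 2, "wx": 0, "wy": 0, "wz": 0, "gripper": 0}, {"tx": 0, "ty": 0.3, "tz": 4, "wx": 0, "wy": 0, "wz": 0, "gripper": 0}, {"tx": 0, "ty": 0.3, "tz": 6, "wx": 0, "wy": 0, "wz": 0, "gripper": 0}, {"tx": 0, "ty": 0.3, "tz": 8, "wx": 0, "wy": 0, "wz": 0, "gripper": 0}, {"tx": 0, "ty": 0.3, "tz": 9.5, "wx": 0, "wy": 0, "wz": 0, "gripper": 0}]}}

```text
time: 16.03
position: [0.5721, 0.3076, 0.1108]
tool_rot: [-2.53, -1.265, -0.678]
ft_force: [-3.0, -4.0, 3.0]
grip_width: 0.133
grip_force: 45.0
```

```bash
python3 - <<'E'
from h import *
pos(3)
E
```

```text
t 16.1833 tool in panel [ 0.41 -0.21 14.26] sd [0.03 0.02 0.09] rot [-0.0007 -0.0002  0.0007] F panel [-3.3  0.3  4.6] tau [0.2  1.57 0.03] q7 -0.5637420717453304
```

Emit:
{"fn": "jog_arm", "kwargs": {"increments": [{"tx": 0, "ty": 0, "tz": 1, "wx": 0, "wy": 0, "wz": 0, "gripper": 0}, {"tx": 0, "ty": 0, "tz": 1.7, "wx": 0, "wy": 0, "wz": 0, "gripper": 0}, {"tx": 0, "ty": 0, "tz": 2.3, "wx": 0, "wy": 0, "wz": 0, "gripper": 0}, {"tx": 0, "ty": 0, "tz": 2.3, "wx": 0, "wy": 0, "wz": 0, "gripper": 0}, {"tx": 0, "ty": 0, "tz": 2.3, "wx": 0, "wy": 0, "wz": 0, "gripper": 0}]}}

```text
time: 16.6
position: [0.5724, 0.3079, 0.1103]
tool_rot: [-2.529, -1.264, -0.677]
ft_force: [-15.0, -11.5, 17.0]
grip_width: 0.14
grip_force: 45.0
```

```bash
python3 - <<'E'
from h import *
pos(3)
E
```

```text
t 16.75 tool in panel [ 0.45 -0.25 13.66] sd [0.01 0.01 0.  ] rot [-0.0027 -0.0007 -0.0002] F panel [-7.1  4.1 22.6] tau [ 0.98  2.52 -0.04] q7 -0.5581124535189256
```

Emit:
{"fn": "jog_arm", "kwargs": {"increments": [{"tx": 0, "ty": 0, "tz": 0, "wx": 0, "wy": 0, "wz": 0.1, "gripper": 0}, {"tx": 0, "ty": 0, "tz": 0, "wx": 0, "wy": 0, "wz": 0.2, "gripper": 0}, {"tx": 0, "ty": 0, "tz": 0, "wx": 0, "wy": 0, "wz": 0.3, "gripper": 0}, {"tx": 0, "ty": 0, "tz": 0, "wx": 0, "wy": 0, "wz": 0.4, "gripper": 0}, {"tx": 0, "ty": 0, "tz": 0, "wx": 0, "wy": 0, "wz": 0.5, "gripper": 0}]}}

```text
time: 17.17
position: [0.5733, 0.3082, 0.1107]
tool_rot: [-2.681, -0.575, -0.556]
ft_force: [-10.9, -10.2, 14.9]
grip_width: 0.137
grip_force: 45.0
```

```bash
python3 - <<'E'
from h import *
pos(2)
E
```

```text
t 17.2667 tool in panel [ 1.35 -0.78 13.66] sd [0.01 0.   0.  ] rot [-0.0018 -0.0017 -0.506 ] F panel [-5.8  1.8 20.8] tau [ 0.7   2.04 -0.09] q7 -1.0482881137138103
```

Emit:
{"fn": "jog_arm", "kwargs": {"increments": [{"tx": 0, "ty": 0, "tz": 0, "wx": 0, "wy": 0, "wz": 0.1, "gripper": 0}, {"tx": 0, "ty": 0, "tz": 0, "wx": 0, "wy": 0, "wz": 0.2, "gripper": 0}, {"tx": 0, "ty": 0, "tz": 0, "wx": 0, "wy": 0, "wz": 0.3, "gripper": 0}, {"tx": 0, "ty": 0, "tz": 0, "wx": 0, "wy": 0, "wz": 0.4, "gripper": 0}, {"tx": 0, "ty": 0, "tz": 0, "wx": 0, "wy": 0, "wz": 0.5, "gripper": 0}]}}

```text
time: 17.68
position: [0.5736, 0.308, 0.1107]
tool_rot: [-2.677, 0.104, -0.41]
ft_force: [-11.1, -10.5, 15.6]
grip_width: 0.134
grip_force: 45.1
```

Emit:
{"fn": "jog_arm", "kwargs": {"increments": [{"tx": 0, "ty": 0, "tz": 0, "wx": 0, "wy": 0, "wz": 0.06, "gripper": 0}, {"tx": 0, "ty": 0, "tz": 0, "wx": 0, "wy": 0, "wz": 0.12, "gripper": 0}, {"tx": 0, "ty": 0, "tz": 0, "wx": 0, "wy": 0, "wz": 0.18, "gripper": 0}, {"tx": 0, "ty": 0, "tz": 0, "wx": 0, "wy": 0, "wz": 0.24, "gripper": 0}, {"tx": 0, "ty": 0, "tz": 0, "wx": 0, "wy": 0, "wz": 0.24, "gripper": 0}]}}

```text
time: 18.1
position: [0.5733, 0.3076, 0.1104]
tool_rot: [-2.626, 0.414, -0.334]
ft_force: [-12.7, -12.0, 16.2]
grip_width: 0.134
grip_force: 45.8
```

```bash
python3 - <<'E'
from h import *
pos(3)
E
```

```text
t 18.25 tool in panel [ 0.9  -1.18 13.66] sd [0.01 0.01 0.01] rot [-1.3000e-03 -5.0000e-04 -1.2372e+00] F panel [-6.   2.1 22.2] tau [0.58 2.37 0.74] q7 -1.7634920886237653
```

Emit:
{"fn": "jog_arm", "kwargs": {"increments": [{"tx": 0, "ty": 0, "tz": 0, "wx": 0, "wy": 0, "wz": -0.03, "gripper": 0.35}, {"tx": 0, "ty": 0, "tz": 0, "wx": 0, "wy": 0, "wz": -0.03, "gripper": 0.35}, {"tx": 0, "ty": 0, "tz": 0, "wx": 0, "wy": 0, "wz": -0.03, "gripper": 0.35}, {"tx": 0, "ty": 0, "tz": 0, "wx": 0, "wy": 0, "wz": -0.03, "gripper": 0.35}, {"tx": 0, "ty": 0, "tz": 0, "wx": 0, "wy": 0, "wz": -0.03, "gripper": 0.35}]}}

```text
time: 18.67
position: [0.5728, 0.3092, 0.1088]
tool_rot: [-2.635, 0.374, -0.343]
ft_force: [-0.5, 0.6, -0.2]
grip_width: 0.334
grip_force: 0.0
```

Emit:
{"fn": "jog_arm", "kwargs": {"increments": [{"tx": 0, "ty": 0, "tz": -10, "wx": 0, "wy": 0, "wz": -0.03, "gripper": 0.35}, {"tx": 0, "ty": 0, "tz": -30, "wx": 0, "wy": 0, "wz": -0.03, "gripper": 0.35}, {"tx": 0, "ty": 0, "tz": -60, "wx": 0, "wy": 0, "wz": -0.03, "gripper": 0.35}, {"tx": 0, "ty": 0, "tz": -95, "wx": 0, "wy": 0, "wz": -0.03, "gripper": 0.35}, {"tx": 0, "ty": 0, "tz": -125, "wx": 0, "wy": 0, "wz": -0.03, "gripper": 0.35}]}}

```text
time: 19.08
position: [0.5351, 0.2577, 0.2183]
tool_rot: [-2.643, 0.336, -0.354]
ft_force: [0.2, 0.8, 1.2]
grip_width: 0.346
grip_force: 0.0
```

```bash
python3 - <<'E'
from h import *
for i in range(6): vision.get_image('wrist')
w=vision.get_image('wrist');a=vision.get_image('top');b=vision.get_image('scene');pos()
for t in('laser_key','bracket','round_key','tee_key'): print(t,[(np.round(d['bbox']),round(d['conf'],2)) for d in vision.spot_in('scene',t)])
f=lambda im,l,t,r,bt:cv2.resize(im['color'][t:bt,l:r],(400,280),interpolation=cv2.INTER_CUBIC)
cv2.imwrite('pics/end.png',np.vstack([np.hstack([f(w,0,0,560,392),f(b,370,160,490,244)]),np.hstack([f(a,100,110,240,208),f(b,80,205,360,320)])]))
E
```

```text
t 19.5333 tool in panel [ -0.63   0.44 135.59] sd [0. 0. 0.] rot [ 6.0000e-04  3.0000e-03 -1.1789e+00] F panel [ 0.4 -0.3  0.3] tau [ 0.13  0.72 -0.04] q7 -2.052071067563058
laser_key [(array([195., 292., 214., 318.]), 0.96), (array([408., 196., 421., 216.]), 0.45)]
bracket [(array([123., 228., 174., 280.]), 0.92), (array([355., 158., 405., 180.]), 0.86)]
round_key [(array([308., 255., 329., 273.]), 0.71)]
tee_key [(array([272., 262., 297., 284.]), 0.86)]
```

View pics/end.png

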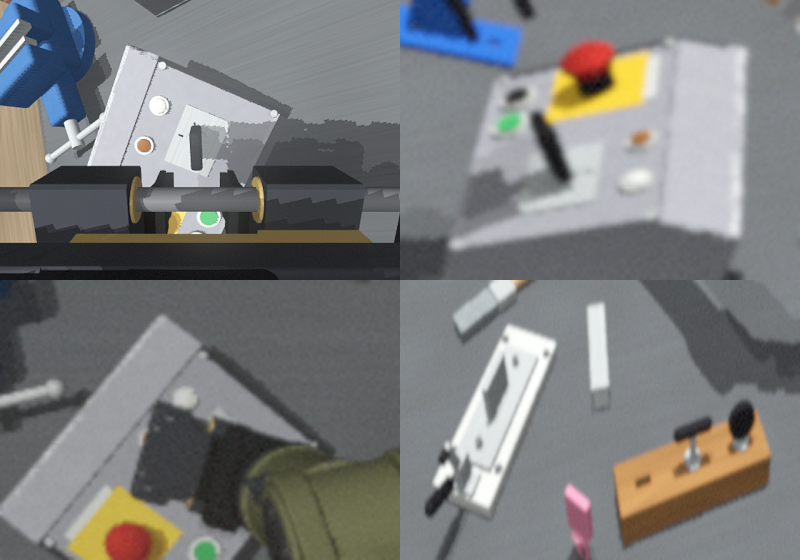

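The last picture shows the key in the switch, turned in line with the tool (about 1.2 rad). The bracket is flush on the jig, the other two keys are upright and the tube has not moved.

```bash
python3 -c "
from bench import ctrl
print(ctrl.close_job())"
```

```text
the job is handed in; nothing more can be done
None
```

I've handed the job in at about 20 s on the robot's clock: the bracket is flush on the jig over both pins, and the laser's key is home in the switch and turned clockwise to its stop (last pictures and force readings); no verdict came back.

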